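# Hold the telescoping brush handle out at its second stop

## Robot

A 7-joint arm with a two-finger parallel gripper is mounted at the origin on the work surface. World frame = base frame: x ahead of the robot, y to its left, z up, the work surface at z = 0. Lengths are in m, angles in rad, forces in N, time in s.
With the tool pointing down it reaches from about 0.35 to 0.9 m from the base axis. Payload 8.1 kg.
Tool frame: the origin (TCP) lies between the finger pads; the fingertips stand ahead of it and the grasp point (between the pads) is the TCP (arm.nose_length is the z of the fingertips in the tool frame, in m); z points along the fingers, y is the line along which they close (so a half turn about z gives the same grasp; the last joint's range is limited). The gripper opens to 92 mm and grips with 3 to 60 N. Pads are 19 mm wide; open, the fingers measure 130 mm over their backs; the gripper's body (75 mm by 190 mm) begins 47 mm behind the grasp point.
Start: joints at [-0.103, 0.434, 0.025, 1.573, -0.012, 1.134, -0.075], TCP at [0.625, -0, 0.246] pointing down, gripper open.
Joint ranges: [-2.62, 2.62], [-0.44, 2.09], [-1.27, 1.32], [0.08, 2.57], [-1.32, 4.46], [0.12, 2], [-2.74, 2.74]. Speed limits (rad/s): [2.22, 2.22, 3.01, 3.01, 3.14, 3.14, 3.14].

## Interface

Orientations are given as a rotation vector (axis times angle).
In Python, from cell import sensors, optics, arm gives the robot as it stands.
- The arm moves only by the tool arm_command, never from a script. Its argument "deltas" is one flat list of numbers, 7 for each row, row after row: the turn, a rotation vector about the world's x, y, z as a fraction of full scale, then the shift along the world's x, y, z as a fraction of full scale, then the finger opening in mm, from 0 to 91.8. In form: [wx, wy, wz, dx, dy, dz, fingers, wx, wy, wz, dx, dy, dz, fingers, ...]. A call has 1 to 20 rows; each row is the pose to reach, as a shift and turn from the pose commanded when the call began; what a row does not reach only later rows make up. Full scale, the value 1, is 1 m for a shift and 90 degrees for a turn. A row lasts 1/10 s, in which the tool goes at most 50 mm and 8.59 degrees, less where a joint would pass 70% of its speed; a pose out of reach is approached as far as the arm can. A call with a number of a shift or a turn outside -1 to 1 is refused whole. A call with a gripper value outside its range is refused whole. The fingers move at their own pace and stop on an object; "force" is the grip in N (left out, the last holds). Time passes only in rows, so rows that repeat a pose let the fingers close. It gives the time, the measured TCP pose, the force, the opening and the grip force at its end, in the units of the state.
- sensors.observe(): the state, without advancing time (a new reading comes with each control period).
- optics.get_image(name): name is "scene" or "side" or "wrist"; returns the picture (384x512x3 uint8, blue, green, red); there is no depth.
- optics.calibration(name): a dict with "camera_matrix" (3x3 intrinsics, pixels), "D" ([k1, k2, p1, p2, k3] as OpenCV has them; the pictures are not rectified), "rvec" (rotation vector, rad) and "tvec" (3), from world to camera coordinates, as OpenCV has them. Camera axes: x right, y down, z forward; pixel columns grow to the right and rows downward; lengths in m; the calibration is good to about 2 mm. A picture is of the moment at which its call begins: read the wrist's pose just before it. calibration takes no time and is no camera call; for the wrist camera it gives the pose at the moment of the call.
- arm.sign_off(): hands the job in; it is judged then, once.
The state is a dict: "clock": time; "joints": joint angles; "dq": joint speeds; "joint_efforts": joint torques, N m; "position": TCP position; "ee_rot": TCP orientation; "force": force on the tool from outside, world axes, zero at the start; "ft_torque": the same for the moment, N m; "width": opening from 0.0 (shut) to 1.0 (fully open); "gripper_force": force on a finger pad.
Only numpy, scipy, OpenCV 4.12 (cv2) and the standard library are available. Lean on these libraries where they do the work, as an engineer would, in place of code of your own. Each camera call takes 0.05 s, during which the arm holds its last target. There are 200 camera calls.

## Task

Get the telescoping brush handle ready for its locking collar: swing the holder's keeper bar down over the handle until it clicks shut, then squeeze in the button on the side of the grip and draw the grip out, past the first stop, all the way to the second stop. Finish while still holding it there, fully drawn out with the button squeezed in, because its spring pulls it back as soon as you let go. Keep the handle lying in its holder and leave the other things on the bench where they are.

Things in the scene. Friction and masses are not known exactly. Their poses are not given: they have to be found in the camera images.
- holder: Fixed holder: aluminium base plate 150 x 210 x 10 mm with two grey U saddles (62 mm high, 52 mm wide) in which the brush handle lies. Origin: centre of the underside, on the bench. Its +y is the way the grip pulls out, +x the side the grip's button faces, z up. The keeper bar crosses at y = -50 mm, hinged between two 90 mm high ears at x = -45 mm. Position and yaw vary.
- keeper (a joint): Angle of the steel keeper bar, rad: 0 = shut flat across the handle, grows as it swings up and over to the holder's -x side, pi/2 = upright, 1.9 = end. Starts open at 1.0 to 1.75 and stays where it is left (friction 0.05 N m). In the last 0.11 rad a spring ball in the clip resists (about 6 N down at the tip); pushed past it, the bar clicks in at 0.
- keeper_clip (a point): Middle of the step on the fixed steel clip post where the bar's tip comes to rest, 76 mm above the bench, at x = +52, y = -50 mm of the holder. Beyond it, from 15 to 23 mm further in +x, stands the post's upright with the spring ball, 96 mm high and 22 mm wide.
- keeper_hinge (a point): The keeper bar's hinge point, on the middle of the bar, 80 mm above the bench, at x = -45, y = -50 mm of the holder. The hinge axis runs along the holder's y.
- keeper_tip (a point): The free end of the keeper bar, 104 mm from its hinge. The bar is 14 mm wide (along the holder's y) and 8 mm thick; shut, its top face is 84 mm above the bench.
- handle_mid (a point): On the axis of the handle's outer tube, 60 mm above the bench: square aluminium tube 28 x 28 x 235 mm, loose in the saddles along the holder's y (2 mm play each side), axes parallel to the holder's. A raised black collar on it, 16 mm long, up to 90 mm above the bench, stands just behind (-y of) the keeper bar and bears on the shut bar when the grip is pulled; otherwise it slides out.
- grip_mid (a point): Centre of the dark grip at the pull-out end: block 30 mm wide (x), 90 long (y), 34 high (z), 60 mm above the bench, 170 mm in +y from handle_mid when pushed in; free space below. A steel button, 16 mm long, 18 high, stands 5 mm out of the middle of its +x side: 35 mm wide over the button, 30 mm when squeezed flush. Axes parallel to the holder's.
- extension (a joint): How far the grip is drawn out along the holder's +y, m: 0 = pushed in (start, latched), 0.060 = first stop (the latch catches here if the button is out), 0.120 = second stop, the firm end of travel, with no catch. A spring pulls back with 4 N at 0 to 6.5 N at 0.120. With the button squeezed it slides freely past the first stop.
- release (a joint): How far the grip's button is squeezed in, m: 0 = out, 0.005 = flush with the grip's side. It releases the latch beyond 0.003; the spring takes 5.5 N when flush.
- brush_head: Bystander: wooden brush head with black bristle block and socket, 45 x 130 x 52 mm, loose near the holder. Origin under its centre.
- tape_roll: Bystander: flat roll of tape, 90 mm across, 24 mm high, loose near the holder. Origin under its centre.
- squeegee: Bystander: white squeegee card, 75 x 100 x 12 mm, loose near the holder. Origin under its centre.
- spray_bottle: Bystander: clear bottle 64 mm across, 170 mm high. Origin under its centre.
- pen_cup: Bystander: black cup 80 mm across, 100 mm high. Origin under its centre.
- ink_box: Bystander: cardboard box 90 x 140 x 70 mm. Origin under its centre.
- ink_jar: Bystander: white jar 80 mm across, 90 mm high. Origin under its centre.

How it is judged:
On the way, in this order (a step that is already met when the one before it is completed fails the run):
1. the keeper bar is shut in its detent while the grip is still pushed in (value of joint keeper below 0.03 rad and value of joint extension below 0.008 m), for 0.2 s.
2. with the bar shut and the button squeezed, the grip is drawn out past the first stop (value of joint keeper below 0.03 rad and value of joint release above 0.0025 m and value of joint extension above 0.066 m).
At the end, for the whole second after the job is handed in: The grip is held by the fingers (over 4 N) with its button squeezed in (over 2.5 mm), drawn out to the second stop (within 8 mm of 120 mm); the keeper bar is shut (under 0.03 rad) and the handle still lies in its holder (within 20 mm along it, height within 10 mm) (value of joint extension above 0.112 m and value of joint release above 0.0025 m and contact force between the fingers and extension above 4 N and value of joint keeper below 0.03 rad and z of handle_mid in the frame of holder between 0.052 and 0.07 m and y of handle_mid in the frame of holder between -0.02 and 0.02 m); the arm keeps its last pose, push and grip.
It fails at once if a bystander was pushed more than 30 mm from its place (distance of any of brush_head, tape_roll, squeegee, spray_bottle, pen_cup, ink_box, ink_jar from where it was at the start of the episode above 0.03 m).
It also fails if it takes over 51 s, if anything falls off the work surface, if the arm or the gripper's body presses on something with over 40 N, if the wrist force passes 120 N, or if a joint passes its speed limit or range.

## Working session

There is one attempt and no reset: what is moved stays moved. The work goes in short steps, Python scripts to look and compute and a tool call to move; the robot and the scene stay as the last step left them, time stands still between calls to the robot, and variables do not carry over. Pictures are saved under pics/ and viewed, at most 10 in all, crops included, and the job is handed in when it is done.

Besides the shell and the picture viewer there is one more tool, called in YAML: its name, and indented under it one key for each argument. arm_command: Moves the arm, as the interface text tells. Its arguments: {"type":"object","properties":{"deltas":{"type":"array","items":{"type":"number"}},"force":{"type":"number"}},"required":["deltas"]}

```bash
mkdir -p pics; ls
cat > h.py <<'E'
import numpy as np,cv2
from cell import sensors,optics,arm
def ray(c,uv):
    K=np.array(c["camera_matrix"],float);D=np.array(c["D"],float)
    R=cv2.Rodrigues(np.array(c["rvec"],float))[0];t=np.array(c["tvec"],float).ravel()
    p=cv2.undistortPoints(np.array([[uv]],float),K,D)[0,0]
    d=R.T@np.array([p[0],p[1],1]);o=-R.T@t
    return o,d/np.linalg.norm(d)
def onz(c,uv,z):
    o,d=ray(c,uv);return o+d*(z-o[2])/d[2]
def tri(rs):
    A=0;b=0
    for o,d in rs:
        P=np.eye(3)-np.outer(d,d);A=A+P;b=b+P@o
    return np.linalg.solve(A,b)
def proj(c,X):
    return cv2.projectPoints(np.array(X,float).reshape(-1,3),np.array(c["rvec"],float),np.array(c["tvec"],float),np.array(c["camera_matrix"],float),np.array(c["D"],float))[0].reshape(-1,2)
E
python3 - <<'E'
from h import *
a=optics.get_image("scene");b=optics.get_image("side")
cv2.imwrite("pics/scene0.png",a);cv2.imwrite("pics/side0.png",b)
for n,i in(("scene",a),("side",b)):
    c=optics.calibration(n);print(n,ray(c,(256,192)))
print(sensors.observe(),arm.nose_length)
E
```

```text
pics
scene (array([1.1474839 , 0.41924202, 1.23906114]), array([-0.42157892, -0.31098103, -0.85179928]))
side (array([0.40095795, 0.73753193, 1.03936005]), array([ 0.15315319, -0.61908894, -0.77024216]))
{'clock': 0.1, 'joints': array([-0.10261141,  0.43515258,  0.02497899,  1.57398226, -0.01159468,
        1.13398336, -0.07513824]), 'dq': array([ 8.54923458e-05, -3.61948068e-04,  1.19177146e-03, -8.23264759e-04,
        1.79025600e-04,  3.20815939e-04, -4.32232447e-04]), 'joint_efforts': array([ 2.76666542e-03, -6.69124532e+01,  9.87763703e-01, -3.15145969e+01,
       -6.05509384e-02,  3.73947364e-02,  1.19628339e-04]), 'position': array([ 6.24585374e-01, -4.68721270e-05,  2.45033159e-01]), 'ee_rot': array([-2.22093020e+00, -2.22071117e+00,  1.67389166e-03]), 'force': array([0.55961418, 0.68375487, 0.31929399]), 'ft_torque': array([-0.09627799, -0.0026792 , -0.05377651]), 'gripper_force': 0.0, 'width': 0.9960030032464875} 0.019
```

View pics/scene0.png

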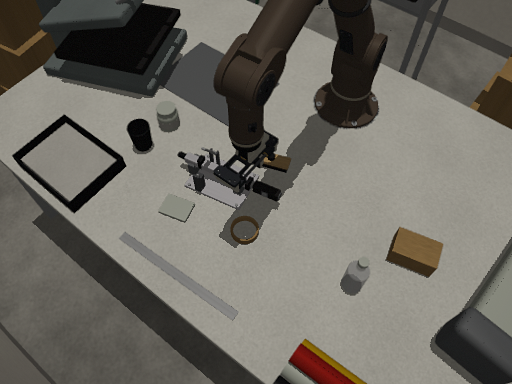

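View pics/side0.png

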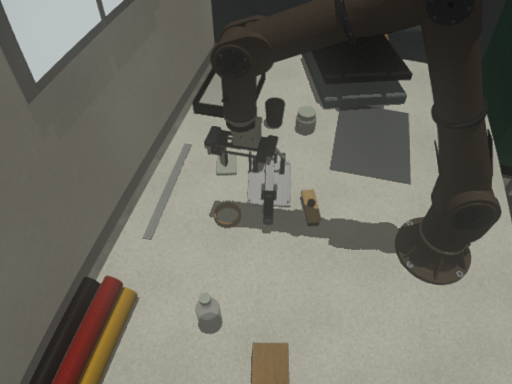

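The scene view shows the holder under the gripper at about (225,180) with the dark grip at (267,190). In the side view the grip is at about (268,208), and the brush head, tape, squeegee, cup and jar sit around the holder.

Run:
```python
from h import *
w=optics.get_image("wrist");cv2.imwrite("pics/w_raw.png",w)
a=cv2.imread("pics/scene0.png")[120:240,160:310];b=cv2.imread("pics/side0.png")[120:240,195:345]
f=lambda x:cv2.convertScaleAbs(cv2.resize(x,(400,320),interpolation=cv2.INTER_CUBIC),alpha=1.5)
top=np.hstack([f(a),f(b)])
cv2.imwrite("pics/crops.png",top)
cv2.imwrite("pics/w0.png",cv2.resize(w,(768,576)))
```

```text
(no output)
```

View pics/crops.png

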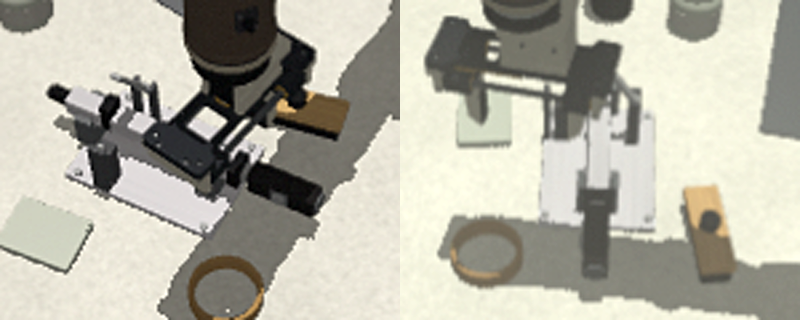

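View pics/w0.png

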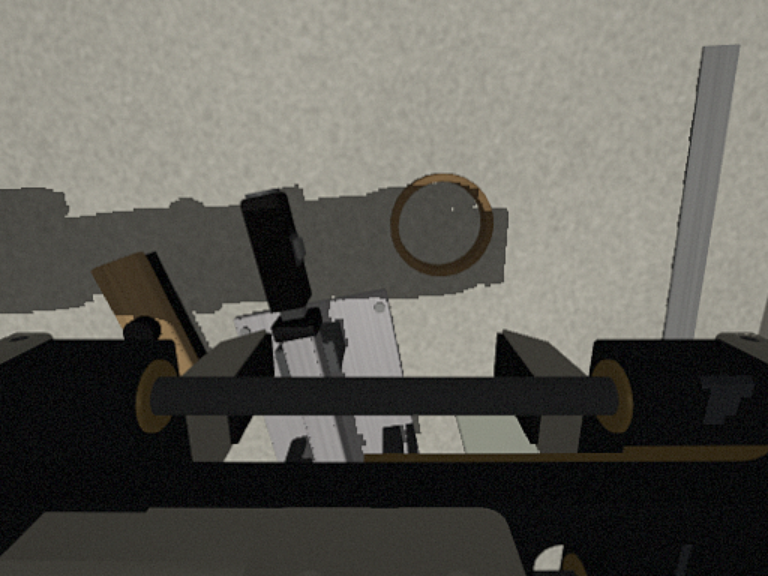

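The wrist view shows the grip from about (264,195) to (292,306), with its button on the right at (297,250). The plate's +y corners are at about (388,292) and (237,320). The crops show the keeper raised and mostly hidden by the gripper.

Run:
```python
from h import *
c=optics.calibration("wrist");s=2/3
w=cv2.imread("pics/w_raw.png")
print(ray(c,(256,192)))
for n,uv,z in [("pl+x",(388,292),.01),("pl-x",(237,320),.01),("gFL",(243,200),.077),("gFR",(285,190),.077),("gNL",(272,312),.077),("gNR",(311,300),.077),("btn",(297,250),.06),("tape",(441,225),.024)]:
    print(n,onz(c,(uv[0]*s,uv[1]*s),z).round(4))
# grip refined by dark mask
g=cv2.cvtColor(w,cv2.COLOR_BGR2GRAY)
m=(g<45).astype('uint8');m[210:]=0
n,l,st,ce=cv2.connectedComponentsWithStats(m)
for i in range(1,n):
    if st[i,4]>150:print(st[i],ce[i],cv2.minAreaRect(np.argwhere(l==i)[:,::-1].astype(np.float32)))
cs=optics.calibration("scene");cd=optics.calibration("side")
# brush, squeegee
for n,c_,uv,z in[("brushside",cd,(195+710*150/400,120+232*.375),.05),("squeegee",cd,(226,168),.012),("jar",cd,(306,112),.09),("cup",cd,(274,104),.1)]:print(n,onz(c_,uv,z).round(3))
# handle axis from side crop: grip end
print(onz(cd,(195+595*.375-150,120+235*.375),.077))
```

```text
(array([0.62451188, 0.07378999, 0.38342049]), array([-0.00152976, -0.26979675, -0.96291608]))
pl+x [ 0.6277 -0.0347  0.01  ]
pl-x [ 0.4832 -0.0626  0.01  ]
gFL [0.5218 0.0543 0.077 ]
gFR [0.5528 0.0613 0.077 ]
gNL [ 0.5366 -0.0315  0.077 ]
gNR [ 0.5675 -0.0217  0.077 ]
btn [0.5553 0.0144 0.06  ]
tape [0.6732 0.0295 0.024 ]
[261 124  68  60 599] [306.02337229 162.3706177 ] ((299.52423095703125, 158.00424194335938), (45.91819381713867, 67.02279663085938), 54.926246643066406)
[ 160  126   54   84 2428] [184.6630972  167.77553542] ((186.6697998046875, 170.59432983398438), (88.32283782958984, 33.37861251831055), 74.05460357666016)
[ 96 168  29  42 388] [109.36340206 188.75      ] ((108.16107940673828, 190.45352172851562), (47.51130294799805, 12.36280345916748), 62.59242630004883)
brushside [-0.089 -0.158  0.05 ]
squeegee [ 0.739 -0.173  0.012]
jar [ 0.497 -0.465  0.09 ]
cup [ 0.626 -0.471  0.1  ]
[0.53969356 0.01881562 0.077     ]
```

arm_command:
  deltas: [0,0,0.06,-0.03,-0.045,0,0,0,0,0.114,-0.06,-0.09,0,0,0,0,0.114,-0.085,-0.13,0,0,0,0,0.114,-0.11,-0.17,0,0,0,0,0.114,-0.13,-0.205,0,0,0,0,0.114,-0.14,-0.215,0,0,0,0,0.114,-0.14,-0.215,-0.045,0,0,0,0.114,-0.14,-0.215,-0.09,0,0,0,0.114,-0.14,-0.215,-0.09,0]
  force: 20

```text
clock: 1.05
position: [0.4816, -0.2133, 0.1511]
ee_rot: [-2.008, -2.405, 0.005]
force: [-1.0, 0.1, -0.6]
width: 0.265
gripper_force: 0.0
```

Run:
```python
from h import *
a=optics.get_image("scene");b=optics.get_image("side")
cv2.imwrite("pics/s1.png",a);cv2.imwrite("pics/d1.png",b)
f=lambda x:cv2.convertScaleAbs(cv2.resize(x,(400,400),interpolation=cv2.INTER_CUBIC),alpha=1.5)
cv2.imwrite("pics/c1.png",np.hstack([f(a[110:230,170:290]),f(b[110:230,210:330])]))
```

```text
(no output)
```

View pics/c1.png

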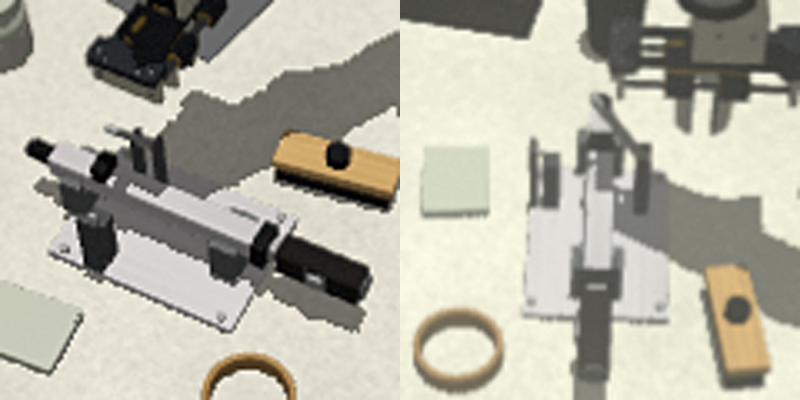

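The keeper is now visible, leaning over the handle at roughly 1 rad. Its tip is at about (602,98) and its ears at about (640,160) in the side crop. I'll check the holder pose against the whole plate.

Run:
```python
from h import *
yaw=np.radians(10.3);o=np.array([.575,-.152,0]);R=cv2.Rodrigues(np.array([0,0,yaw]))[0]
H=lambda p:o+R@np.array(p)
for n,(ox,oy) in(("scene",(170,110)),("side",(210,110))):
    c=optics.calibration(n)
    for k,p in(("++",(.075,.105,.01)),("-+",(-.075,.105,.01)),("+-",(.075,-.105,.01)),("grip end top",(0,.215,.077)),("clip post top",(.071,-.05,.096)),("tip1.0",(-.045+.0562,-.05,.1675)),("hinge",(-.045,-.05,.08))):
        u=proj(c,H(p))[0];print(n,k,((u-[ox,oy])*400/120+[0 if n=="scene" else 400,0]).round())
    for uv in [(50,245),(225,327)] if n=="scene" else [(523,318),(668,318)]:
        print(onz(c,((uv[0]-(0 if n=="scene" else 400))*.3+ox,uv[1]*.3+oy),.01))
a=[ray(optics.calibration("scene"),(110*.3+170,128*.3+110)),ray(optics.calibration("side"),(202*.3+210,98*.3+110))]
print(R.T@(tri(a)-o))
```

```text
scene ++ [225. 333.]
scene -+ [295. 219.]
scene +- [ 43. 249.]
scene grip end top [364. 283.]
scene clip post top [ 82. 220.]
scene tip1.0 [107. 130.]
scene hinge [145. 144.]
[ 0.65949739 -0.24014431  0.01      ]
[ 0.62512993 -0.0397944   0.01      ]
side ++ [517. 309.]
side -+ [665. 316.]
side +- [532. 162.]
side grip end top [587. 362.]
side clip post top [531. 142.]
side tip1.0 [589.  93.]
side hinge [641. 157.]
[ 0.62149054 -0.025518    0.01      ]
[ 0.4787328  -0.06029449  0.01      ]
[-0.0008884  -0.05615705  0.15478384]
```

arm_command:
  deltas: [0,0,0,0.03,0.005,0,0,0,0,0,0.06,0.01,0,0,0,0,0,0.08,0.014,0,0,0,0,0,0.095,0.016,0,0,0,0,0,0.108,0.018,-0.005,0,0,0,0,0.12,0.02,-0.012,0,0,0,0,0.13,0.022,-0.02,0,0,0,0,0.14,0.024,-0.028,0,0,0,0,0.14,0.024,-0.035,0,0,0,0,0.14,0.024,-0.035,0]

```text
clock: 2.15
position: [0.6241, -0.1908, 0.1191]
ee_rot: [-2.012, -2.409, 0.002]
force: [0.2, -0.6, -0.9]
width: 0.003
gripper_force: 0.0
```

arm_command:
  deltas: [0,0,0,0,0,-0.006,0,0,0,0,0,0,-0.012,0,0,0,0,0,0,-0.016,0,0,0,0,0,0,-0.018,0,0,0,0,0,0,-0.019,0,0,0,0,0,0,-0.019,0,0,0,0,0,0,-0.019,0]

```text
clock: 2.85
position: [0.6249, -0.1912, 0.1031]
ee_rot: [2.014, 2.41, 0.0]
force: [-3.6, 1.5, 13.3]
width: 0.004
gripper_force: 6.6
```

arm_command:
  deltas: [0,0,0,0,0,-0.003,0,0,0,0,0,0,-0.003,0,0,0,0,0,0,-0.003,0]

```text
clock: 3.15
position: [0.625, -0.1912, 0.1026]
ee_rot: [2.014, 2.41, 0.001]
force: [-11.8, 3.0, 34.5]
width: 0.009
gripper_force: 17.6
```

arm_command:
  deltas: [0,0,0,0,0,0.04,0,0,0,0,0,0,0.08,0,0,0,0,-0.01,0.03,0.12,90,0,0,0,-0.03,0.075,0.13,90,0,0,0,-0.045,0.115,0.13,90,0,0,0,-0.06,0.155,0.13,90,0,0,0,-0.075,0.19,0.13,90,0,0,0,-0.081,0.206,0.13,90,0,0,0,-0.081,0.206,0.13,90,0,0,0,-0.081,0.206,0.13,90]

```text
clock: 4.15
position: [0.5439, 0.0144, 0.2287]
ee_rot: [2.014, 2.411, -0.001]
force: [-1.1, -0.8, -0.4]
width: 0.647
gripper_force: 0.0
```

Run:
```python
from h import *
w=optics.get_image("wrist");c=optics.calibration("wrist");print(sensors.observe()["position"])
a=optics.get_image("scene");b=optics.get_image("side")
f=lambda x:cv2.convertScaleAbs(cv2.resize(x,(400,300),interpolation=cv2.INTER_CUBIC),alpha=1.5)
cv2.imwrite("pics/c2.png",np.vstack([np.hstack([f(a[140:230,170:290]),f(b[140:230,210:330])]),np.hstack([f(w),f(w[192:,128:384])])]))
```

```text
[0.54415989 0.01370492 0.22866354]
```

View pics/c2.png

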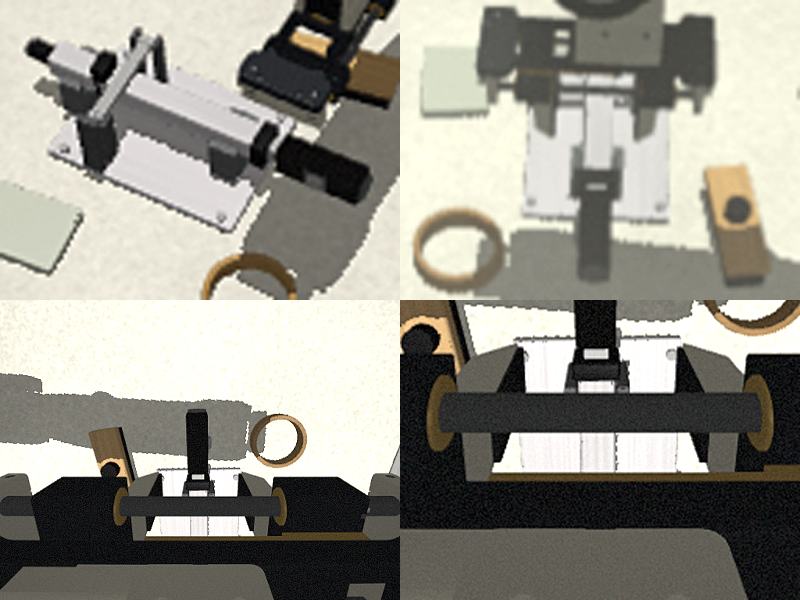

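The keeper lies flat across the handle onto its clip, so it is shut. In the wrist panel the grip runs from (198,410) to (198,475), centred between the fingers with the button on the right.

Run:
```python
from h import *
w=optics.get_image("wrist");c=optics.calibration("wrist");s=sensors.observe()
g=cv2.cvtColor(w,cv2.COLOR_BGR2GRAY)
yaw=np.radians(10.3);R=cv2.Rodrigues(np.array([0,0,yaw]))[0]
for v in (150,165,180,195,205):
    r=g[v,225:290];i=np.where(r<30)[0]+225
    P=[R.T@(onz(c,(u,v),.077)-s["position"]) for u in (i.min(),i.max()+1)]
    print(v,i.min(),i.max(),[p.round(4) for p in P])
col=g[125:250,250];print("col",[(125+k,int(x)) for k,x in enumerate(col) if k%1==0][5:25]);print(g[210:240,250])
for v in(140,225,229):print(v,(R.T@(onz(c,(250,v),.077)-s["position"])).round(4))
```

```text
150 238 265 [array([-0.0189,  0.0383, -0.1516]), array([ 0.0104,  0.0382, -0.1516])]
165 239 265 [array([-0.0181,  0.0224, -0.1516]), array([ 0.0105,  0.0223, -0.1516])]
180 239 265 [array([-0.0185,  0.0061, -0.1516]), array([ 0.0106,  0.006 , -0.1516])]
195 240 265 [array([-0.0177, -0.0107, -0.1516]), array([ 0.0107, -0.0108, -0.1516])]
205 240 265 [array([-0.0179, -0.0222, -0.1516]), array([ 0.0107, -0.0223, -0.1516])]
col [(130, 132), (131, 73), (132, 79), (133, 80), (134, 86), (135, 83), (136, 86), (137, 80), (138, 55), (139, 29), (140, 34), (141, 37), (142, 30), (143, 7), (144, 6), (145, 1), (146, 7), (147, 3), (148, 11), (149, 2)]
[  8  13   1   0  12  10  11   5  11   3   9   0  79 130 142 136 137 145
  94   0   1   9   0  35  32  25  17  16  32   8]
140 [-0.0062  0.0485 -0.1516]
225 [-0.0071 -0.0459 -0.1516]
229 [-0.0072 -0.0508 -0.1516]
```

arm_command:
  deltas: [0,0,0,-0.004,0.001,-0.02,62,0,0,0,-0.004,0.001,-0.05,62,0,0,0,-0.004,0.001,-0.08,62,0,0,0,-0.004,0.001,-0.11,62,0,0,0,-0.004,0.001,-0.135,62,0,0,0,-0.004,0.001,-0.155,62,0,0,0,-0.004,0.001,-0.168,62,0,0,0,-0.004,0.001,-0.168,62,0,0,0,-0.004,0.001,-0.168,62]

```text
clock: 5.25
position: [0.5404, 0.0156, 0.0611]
ee_rot: [2.015, 2.41, 0.0]
force: [0.8, -0.2, 0.1]
width: 0.674
gripper_force: 0.0
```

arm_command:
  deltas: [0,0,0,0,0,0,20,0,0,0,0,0,0,20,0,0,0,0,0,0,20,0,0,0,0,0,0,20,0,0,0,0,0,0,20,0,0,0,0,0,0,20,0,0,0,0,0,0,20,0,0,0,0,0,0,20]
  force: 25

```text
clock: 6.05
position: [0.5401, 0.0161, 0.061]
ee_rot: [2.014, 2.411, 0.0]
force: [-1.4, 1.1, 5.1]
width: 0.329
gripper_force: 25.0
```

arm_command:
  deltas: [0,0,0,-0.002,0.01,0,20,0,0,0,-0.004,0.02,0,20,0,0,0,-0.005,0.03,0,20,0,0,0,-0.007,0.04,0,20,0,0,0,-0.009,0.05,0,20,0,0,0,-0.011,0.06,0,20,0,0,0,-0.013,0.07,0,20,0,0,0,-0.014,0.08,0,20,0,0,0,-0.016,0.09,0,20,0,0,0,-0.016,0.09,0,20]

```text
clock: 7.05
position: [0.523, 0.1069, 0.0605]
ee_rot: [-2.012, -2.412, 0.002]
force: [-0.6, -6.2, 3.2]
width: 0.325
gripper_force: 24.9
```

arm_command:
  deltas: [0,0,0,-0.002,0.01,0,20,0,0,0,-0.004,0.02,0,20,0,0,0,-0.005,0.026,0,20,0,0,0,-0.0055,0.03,0,20,0,0,0,-0.006,0.032,0,20,0,0,0,-0.006,0.032,0,20,0,0,0,-0.006,0.032,0,20]
  force: 30

```text
clock: 7.75
position: [0.5174, 0.1367, 0.0604]
ee_rot: [2.015, 2.41, -0.003]
force: [-0.2, -5.9, 2.7]
width: 0.327
gripper_force: 30.0
```

arm_command:
  deltas: [0,0,0,-0.0005,0.003,0,20,0,0,0,-0.001,0.005,0,20,0,0,0,-0.001,0.005,0,20,0,0,0,-0.001,0.005,0,20]

```text
clock: 8.15
position: [0.5165, 0.1416, 0.0604]
ee_rot: [2.015, 2.41, -0.003]
force: [-0.9, -6.6, 2.3]
width: 0.323
gripper_force: 30.0
```

arm_command:
  deltas: [0,0,0,-0.0005,0.003,0,20,0,0,0,-0.0005,0.003,0,20]

```text
clock: 8.35
position: [0.5164, 0.1428, 0.0604]
ee_rot: [2.016, 2.408, -0.005]
force: [0.8, -11.5, 3.1]
width: 0.325
gripper_force: 30.0
```

Run:
```python
from h import *
a=optics.get_image("scene");b=optics.get_image("side");w=optics.get_image("wrist")
f=lambda x:cv2.convertScaleAbs(cv2.resize(x,(400,300),interpolation=cv2.INTER_CUBIC),alpha=1.5)
cv2.imwrite("pics/c3.png",np.vstack([np.hstack([f(a[140:230,170:290]),f(b[140:230,210:330])]),np.hstack([f(w),f(w[192:,128:384])])]))
```

```text
(no output)
```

View pics/c3.png

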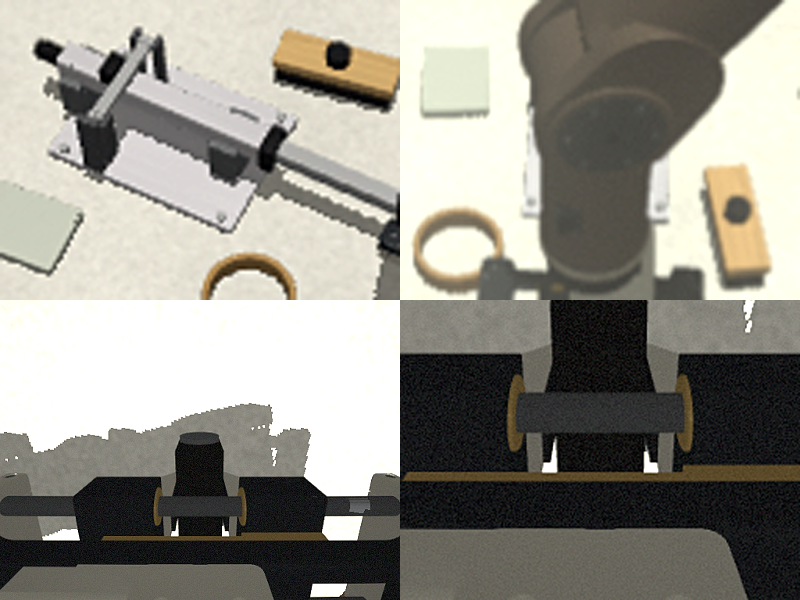

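The handle's collar now bears on the shut bar, and the force has jumped to 11.5 N, so the second stop is reached. I'll lean on it slightly and check that it holds steady.

arm_command:
  deltas: [0,0,0,0,0.001,0,20,0,0,0,0,0.001,0,20,0,0,0,0,0.001,0,20,0,0,0,0,0.001,0,20,0,0,0,0,0.001,0,20,0,0,0,0,0.001,0,20]
  force: 35

```text
clock: 9.1
position: [0.5164, 0.1428, 0.0603]
ee_rot: [2.016, 2.407, -0.007]
force: [1.5, -14.5, 2.7]
width: 0.326
gripper_force: 35.0
```

Firm stop, with the position unchanged under more pull. Handing in.

```bash
python3 -c "
from cell import arm
print(arm.sign_off())"
```

```text
the job is handed in; nothing more can be done
None
```

I handed the job in with the keeper bar clicked shut and the grip drawn out to the second stop, still held there with its button squeezed flush (35 N grip, about 9 s on the clock); the hand-in gave no verdict.

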